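# Rack the freshly ground plate

## Robot

A 6-joint arm with a two-finger parallel gripper is mounted at the origin on the work surface. World frame = base frame: x ahead of the robot, y to its left, z up, the work surface at z = 0. Lengths are in m, angles in rad, forces in N, time in s.
With the tool pointing down it reaches from about 0.35 to 0.775 m from the base axis. Payload 5.5 kg.
Tool frame: the origin (TCP) lies at the very end of the fingers, on their centre line; the grasp point (between the pads) lies env.pinch_z behind it (env.pinch_z is the distance from the TCP to the grasp point, in m); z points along the fingers, y is the line along which they close (so a half turn about z gives the same grasp; the last joint's range is limited). The gripper opens to 85 mm and grips with 20 to 120 N. Pads are 22 mm wide; open, the fingers measure 114 mm over their backs; the gripper's body (76 mm by 85 mm) begins 54 mm behind the grasp point. The pads swing forward as they close: fully open they stand 13 mm farther back than shut.
Start: joints at [-0.14, 0.313, 0.046, 1.304, 0, 1.431], TCP at [0.575, -0, 0.231] pointing down, gripper open.
Joint ranges: [-2.76, 2.76], [-0.86, 1.69], [-1.03, 1.26], [-2.2, 2.34], [-1.47, 1.5], [-3.14, 3.14]. Speed limits (rad/s): [2.57, 2.57, 3.14, 3.14, 3.14, 3.14].

## Interface

Orientations are given as a unit quaternion [w, x, y, z].
In Python, from workcell import env, eyes gives the robot as it stands.
- The arm moves only by the shell command python3 -m jog 'ROWS' [FORCE]. ROWS is JSON, one flat list of numbers, 7 for each row, row after row: the shift along the world's x, y, z as a fraction of full scale, then the turn, a rotation vector about the world's x, y, z as a fraction of full scale, then the opening, from -1 (shut) to 1 (fully open), so that 0 is half open. A call has 1 to 12 rows; each row is the pose to reach, as a shift and turn from the pose commanded when the call began, turning the shorter way round; what a row does not reach only later rows make up. Full scale, the value 1, is 20 cm for a shift and pi rad for a turn. A row lasts 1/12 s, in which the tool goes at most 41.7 mm and 7.16 degrees, less where a joint would pass 70% of its speed; a pose out of reach is approached as far as the arm can. A call with a number of a shift or a turn outside -1 to 1 is refused whole. A call with a gripper value outside its range is refused whole. The fingers move at their own pace and stop on an object; FORCE is the grip in N (left out, the last holds). Time passes only in rows, so rows that repeat a pose let the fingers close. It gives the time, the measured TCP pose, the force, the opening and the grip force at its end, in the units of the state.
- env.get_state(): the state, without advancing time (a new reading comes with each control period).
- eyes.read_camera(name): name is "scene" or "side" or "wrist"; returns (picture, depth): 384x512x3 uint8, red, green, blue; 384x512 float32, m along the optical axis (not along the pixel's ray), 0 where there is no reading.
- eyes.calibration(name): a dict with "fx", "fy", "cx", "cy" (pixels), "R" (3x3) and "t" (3): a world point X has camera coordinates R X + t; the wrist camera has in their place "tool_from_camera" (4x4, takes a point from camera to tool coordinates, whose origin is the TCP and whose axes are the flange's). Camera axes: x right, y down, z forward; pixel columns grow to the right and rows downward; lengths in m; the calibration is good to about 2 mm. The wrist camera is an equidistant fisheye: a pixel r from the principal point sees the ray r / f radians off the axis. A picture is of the moment at which its call begins: read the wrist's pose just before it. calibration takes no time and is no camera call.
- env.hand_in(): hands the job in; it is judged then, once.
The state is a dict: "clock": time; "joint_pos": joint angles; "qvel": joint speeds; "tau": joint torques, N m; "tcp_pos": TCP position; "orientation": TCP orientation; "wrist_force": force on the tool from outside, world axes, zero at the start; "ft_torque": the same for the moment, N m; "finger_gap": finger opening in m; "grip_force": force on a finger pad.
Only numpy, scipy, OpenCV 4.12 (cv2) and the standard library are available. Lean on these libraries where they do the work, as an engineer would, in place of code of your own. Each camera call takes 0.05 s, during which the arm holds its last target. There are 200 camera calls.

## Task

Reach in under the lamp and draw the bare steel plate, lying flat on the slab, straight out towards the robot until about a third of its length sticks out over the slab's front edge. Pick it up by that overhanging end and lower it, without dropping it, short end first into the free middle slot of the slanted green rack, so that it stands fully home there and centred across the slot, then let go. Leave the spray can, the spanner and the grinding disc where they are.

Things in the scene. Friction and masses are not known exactly. Their poses are not given: they have to be found in the camera images.
- plate_centre (a point): Centre of the loose bare steel plate, 120 x 56 x 5 mm, about 0.26 kg, flat on the slab at the start. x along its 120 mm length, y along its 56 mm width, z through its thickness (up at the start). Both ends are alike. Fingertips can hook behind its rear short end (away from the robot) and draw it out; grip it across its 56 mm width
- slab: Dark cast-iron slab on a grey foot, fixed. Origin: centre of its underside on the bench; z up, x away from its front edge (the edge facing the robot), y along that edge. Its top is 80 mm above the bench, 200 mm (x) by 240 mm (y): front edge at x = -100 mm. The top plate is 22 mm thick; the foot under it is set back 40 mm from the front edge
- slab_front_edge (a point): Middle of the slab's front top edge, 80 mm above the bench; axes as the slab's
- lamp_bar (a point): Centre of the underside of the fixed yellow lamp bar over the slab, 165 mm above the slab's top; axes as the slab's. Bar 44 mm (x) by 250 mm (y) by 22 mm; posts 14 mm square at its ends (5 mm farther in x, y = +-112 mm), 195 mm tall. A vertical hand behind the plate strikes it: lean the hand 30 to 45 degrees, fingers pointing down and away from the robot
- slots: Slots of the fixed green rack, a tilted frame. Origin: centre of the floor of the free middle slot, 66 mm above the bench. z runs up along the slot, leaning 35 degrees from vertical, upper end towards the robot; x is normal to the slot walls, away from the robot and upwards; y is level. The floor is square to z, 110 mm (x) by 75 mm (y). Let go, the plate rests on floor and wall at x = -9 mm
- slot_mouth (a point): Centre of the open top of the free slot, 80 mm along z from its floor; axes as the slots'. The slot is 18 mm wide (x +-9 mm), open at both sides; its walls are 80 mm long, 5 mm thick and 44 mm wide in y, so the 56 mm plate stands out 6 mm each side. The next slots, 23 mm to either side in x, hold fixed brass and copper blanks, 40 mm wide, that stand out 18 mm above the walls
- spray_can: Bystander: upright red spray can, 52 mm across and 130 mm tall; origin at the centre of its underside
- spanner: Bystander: steel spanner about 160 mm long, lying on the bench; origin at its middle underneath
- disc: Bystander: flat brown grinding disc, 100 mm across and 12 mm thick, lying on the bench; origin at the centre of its underside
There are look-alikes about, which are no part of the job. What is shaped like the part that bears plate_centre but blue, orange or pink is not meant.

How it is judged:
By the outcome, as a careful person would: the job done as asked, in the order asked, and still so for the second after the job is handed in, with the robot touching nothing.
It also fails if it takes over 59 s, if anything falls off the work surface, if the arm or the gripper's body presses on something with over 40 N, if the wrist force passes 120 N, or if a joint passes its speed limit or range.

## Working session

There is one attempt and no reset: what is moved stays moved. The work goes in short steps, Python scripts to look and compute and a shell command to move; the robot and the scene stay as the last step left them, time stands still between calls to the robot, and variables do not carry over. Pictures are saved under pics/ and viewed, at most 10 in all, crops included, and the job is handed in when it is done.

```bash
ls; mkdir -p pics
python3 - <<'E'
from workcell import env, eyes
import cv2, numpy as np
s=env.get_state(); print({k:np.round(v,3) for k,v in s.items()}, env.pinch_z)
for n in ("scene","side"):
    p,d=eyes.read_camera(n); cv2.imwrite(f"pics/{n}0.png",p[:,:,::-1]); np.save(f"{n}_d.npy",d); np.save(f"{n}_p.npy",p)
    c=eyes.calibration(n); print(n,c)
print(eyes.calibration("wrist"))
E
```

```text
pics
{'clock': np.float64(0.0), 'joint_pos': array([-0.14 ,  0.314,  0.045,  1.304, -0.   ,  1.431]), 'qvel': array([-0.001,  0.001, -0.001, -0.   ,  0.001, -0.001]), 'tau': array([-3.0000e-03, -4.8063e+01,  2.9853e+01,  2.0000e-02, -0.0000e+00,
       -0.0000e+00]), 'tcp_pos': array([0.574, 0.   , 0.23 ]), 'orientation': array([-0.001,  0.707,  0.707, -0.001]), 'wrist_force': array([ 0.411,  0.452, -0.509]), 'ft_torque': array([ 0.017, -0.028, -0.024]), 'grip_force': np.float64(0.0), 'finger_gap': np.float64(0.085)} 0.0187
scene {'fx': 417.42519452574936, 'fy': 417.42519452574936, 'cx': 246.02258919488608, 'cy': 197.92831726861883, 'R': array([[ 0.69845312,  0.71548847,  0.01547547],
       [ 0.51597493, -0.48846979, -0.70368113],
       [-0.49591644,  0.49947324, -0.71034736]]), 't': array([-0.49798324, -0.16020138,  1.51426798])}
side {'fx': 419.86077608931475, 'fy': 419.86077608931475, 'cx': 257.94747189742844, 'cy': 191.28369064810383, 'R': array([[ 0.9366852 , -0.34998864,  0.01134841],
       [-0.18189398, -0.51398998, -0.83828926],
       [ 0.29922469,  0.78314894, -0.54510763]]), 't': array([-0.51917226,  0.28890131,  1.0534602 ])}
{'fx': 297.3186396354542, 'fy': 297.3186396354542, 'cx': 255.49848903228843, 'cy': 191.44910449321486, 'tool_from_camera': array([[ 4.82171380e-04, -9.65205182e-01, -2.61493257e-01,
         6.63908093e-02],
       [ 9.99999873e-01,  5.03209778e-04, -1.34969683e-05,
        -1.17428766e-03],
       [ 1.44613307e-04, -2.61493217e-01,  9.65205303e-01,
        -1.42646377e-01],
       [ 0.00000000e+00,  0.00000000e+00,  0.00000000e+00,
         1.00000000e+00]])}
```

View pics/scene0.png

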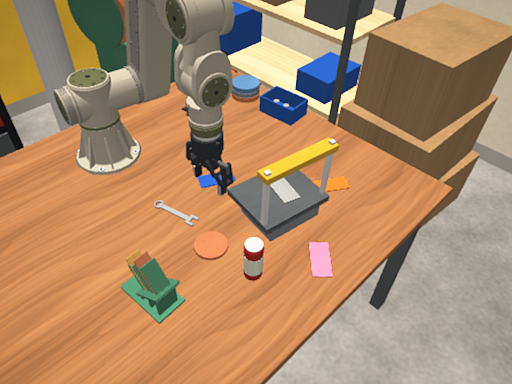

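View pics/side0.png

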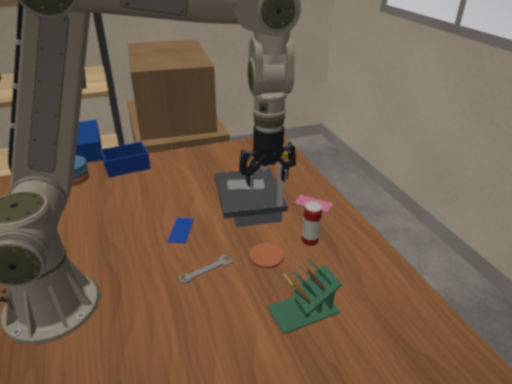

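The scene view shows the plate at about (286,190) under the yellow bar (260-338,140-182) and the slab around it. The rack is at (150,285). The spanner (177,211), disc (211,245) and can (254,258) are all clear of these. In the side view the plate is at (245,185) and the rack at (312,295).

```bash
cat > h.py <<'E'
import numpy as np, cv2
from workcell import env, eyes
from scipy.spatial.transform import Rotation as Rn
def cloud(n,d):
    c=eyes.calibration(n); v,u=np.indices(d.shape)
    X=np.stack([(u-c['cx'])/c['fx']*d,(v-c['cy'])/c['fy']*d,d],-1)
    return (X-c['t'])@c['R']
def rect(xy):
    (c,s,a)=cv2.minAreaRect((xy*1000).astype(np.float32)); return np.round(c,1),np.round(s,1),round(a,2)
E
python3 - <<'E'
from h import *
for n in("scene","side"):
    p=np.load(n+"_p.npy");d=np.load(n+"_d.npy");W=cloud(n,d);hsv=cv2.cvtColor(p,cv2.COLOR_RGB2HSV)
    H,S,V=[hsv[...,i].astype(int) for i in range(3)]
    ok=(d>0)&(W[...,0]>.3)&(W[...,0]<.95)&(abs(W[...,1])<.6)
    def big(m):
        k,l,st,_=cv2.connectedComponentsWithStats(m.astype(np.uint8)); 
        return l==1+np.argmax(st[1:,4])
    z=W[...,2]
    def rep(name,m):
        m=big(m); q=W[m]; print(n,name,m.sum(),rect(q[:,:2]),"z",np.round(np.percentile(q[:,2],[5,50,95]),4))
    sl=ok&(abs(z-.082)<.012)&(S<90)
    rep("slabtop+plate",sl)
    rep("plate",sl&(V>120))
    rep("lamp",ok&(H>18)&(H<32)&(S>150)&(z>.2))
    g=ok&(H>60)&(H<95)&(S>80)
    rep("green base",g&(z<.012)); rep("green all",g)
    rep("can",ok&(V>60)&(z>.122)&(z<.14)&~g)
    rep("disc",ok&(H<15)&(S>140)&(z>.006)&(z<.02)) if n=="side" else None
    m=big(g); q=W[m]; np.save(n+"_g.npy",q)
E
```

```text
scene slabtop+plate 3055 (array([609.2, 234.7]), array([240.1, 204.2]), 80.93) z [0.0763 0.0816 0.0871]
scene plate 429 (array([617.6, 255.8]), array([ 65.2, 100. ]), 69.83) z [0.0823 0.0862 0.0893]
scene lamp 1303 (array([678.6, 224.8]), array([250.4,  48.8]), 81.99) z [0.2519 0.2674 0.2701]
scene green base 678 (array([ 591.3, -228.4]), array([158.5,  86.5]), 4.95) z [0.0052 0.0088 0.0113]
scene green all 1947 (array([ 591.3, -228.4]), array([158.5,  86.5]), 4.95) z [0.0068 0.0521 0.1425]
scene can 260 (array([727.7,  11.4]), array([46.1, 49.2]), 45.76) z [0.1233 0.1307 0.1331]
side slabtop+plate 2352 (array([606.8, 235.2]), array([249.5, 200. ]), 81.17) z [0.0765 0.0806 0.0859]
side plate 140 (array([580.4, 260.4]), array([59.3, 65.7]), 79.35) z [0.0828 0.0853 0.0878]
side lamp 42 (array([641.8,  45.9]), array([134.3,  16.9]), 64.52) z [0.251  0.2615 0.3286]
side green base 1057 (array([ 588.4, -229.6]), array([154.6,  87.1]), 3.97) z [0.0059 0.0082 0.0107]
side green all 2148 (array([ 588.4, -229.6]), array([154.6,  87.1]), 3.97) z [0.0063 0.0134 0.0973]
side can 153 (array([724.4,   8.8]), array([48.7, 45.9]), 67.17) z [0.1239 0.1299 0.1326]
side disc 676 (array([573.5, -12.1]), array([99. , 97.9]), 50.67) z [0.0087 0.0121 0.0148]
```

```bash
cat >> h.py <<'E'
def orient(yaw,lean):
    y,a=np.radians([yaw,lean]); f=np.array([np.cos(y),np.sin(y),0]);k=np.array([0,0,1.])
    zt=np.sin(a)*f-np.cos(a)*k; yt=np.cross(k,f); return np.stack([np.cross(yt,zt),yt,zt],1)
def cur():
    s=env.get_state(); w,x,y,z=s['orientation']; return s['tcp_pos'],Rn.from_quat([x,y,z,w]).as_matrix()
def plan(pos,yaw,lean):
    p,R=cur(); rv=Rn.from_matrix(orient(yaw,lean)@R.T).as_rotvec()
    print("row",np.round((np.array(pos)-p)/.2,4),np.round(rv/np.pi,4),"deg",np.degrees(np.linalg.norm(rv)).round(1))
def pose():
    p,R=cur(); z=R[:,2]; print("tcp",p.round(4),"lean",np.degrees(np.arccos(-z[2])).round(2),"yaw y",np.degrees(np.arctan2(-R[0,1],R[1,1])).round(2), "t",env.get_state()['clock'].round(2))
E
python3 -c "
from h import *
plan([.46,.26,.28],-9,38)"
```

```text
row [-0.5728  1.2997  0.2476] [-0.174  -0.1493  0.4324] deg 88.1
```

```bash
python3 -m jog '[-0.2,0.2,0.25,-0.174,-0.149,0.432,1, -0.4,0.4,0.25,-0.174,-0.149,0.432,1, -0.57,0.6,0.25,-0.174,-0.149,0.432,1, -0.57,0.8,0.25,-0.174,-0.149,0.432,1, -0.57,1,0.25,-0.174,-0.149,0.432,1, -0.57,1,0.25,-0.174,-0.149,0.432,1, -0.57,1,0.25,-0.174,-0.149,0.432,1, -0.57,1,0.25,-0.174,-0.149,0.432,1, -0.57,1,0.25,-0.174,-0.149,0.432,1, -0.57,1,0.25,-0.174,-0.149,0.432,1, -0.57,1,0.25,-0.174,-0.149,0.432,1, -0.57,1,0.25,-0.174,-0.149,0.432,1]'
python3 -m jog '[0,0.15,0,0,0,0,1, 0,0.3,0,0,0,0,1,0,0.3,0,0,0,0,1]'
python3 - <<'E'
from h import *
pose(); print(env.get_state()['joint_pos'].round(2))
p,d=eyes.read_camera("wrist"); cv2.imwrite("pics/w1.png",p[:,:,::-1]); np.save("w1_p",p);np.save("w1_d",d)
p,d=eyes.read_camera("side"); cv2.imwrite("pics/side1.png",p[:,:,::-1]); np.save("side1_p",p);np.save("side1_d",d)
E
```

```text
clock: 1.1
tcp_pos: [0.4604, 0.2003, 0.2808]
orientation: [0.319, 0.088, 0.943, -0.025]
wrist_force: [-0.2, -0.0, 0.2]
finger_gap: 0.0854
grip_force: 0.0
clock: 1.35
tcp_pos: [0.4607, 0.2631, 0.281]
orientation: [0.318, 0.09, 0.943, -0.023]
wrist_force: [1.3, -0.3, 0.3]
finger_gap: 0.0856
grip_force: 0.0Traceback (most recent call last):
  File "<stdin>", line 2, in <module>
  File "h.py", line 19, in pose
    p,R=cur(); z=R[:,2]; print("tcp",p.round(4),"lean",np.degrees(np.arccos(-z[2])).round(2),"yaw y",np.degrees(np.arctan2(-R[0,1],R[1,1])).round(2), "t",env.get_state()['clock'].round(2))
                                                                                                                                                          ^^^^^^^^^^^^^^^^^^^^^^^^^^^^^^
AttributeError: 'float' object has no attribute 'round'
```

```bash
sed -i "s/env.get_state()\['clock'\].round(2)/round(float(env.get_state()['clock']),2)/" h.py
python3 - <<'E'
from h import *
pose(); print(env.get_state()['joint_pos'].round(2))
P,R=cur()
p,d=eyes.read_camera("wrist"); cv2.imwrite("pics/w1.png",p[:,:,::-1]); np.savez("w1",p=p,d=d,P=P,R=R)
p,d=eyes.read_camera("side"); cv2.imwrite("pics/side1.png",p[:,:,::-1]); np.savez("side1",p=p,d=d)
E
```

```text
tcp [0.4607 0.2631 0.281 ] lean 37.23 yaw y -10.68 t 1.35
[ 0.61 -0.13 -0.52  0.69 -0.44  0.69]
```

View pics/w1.png

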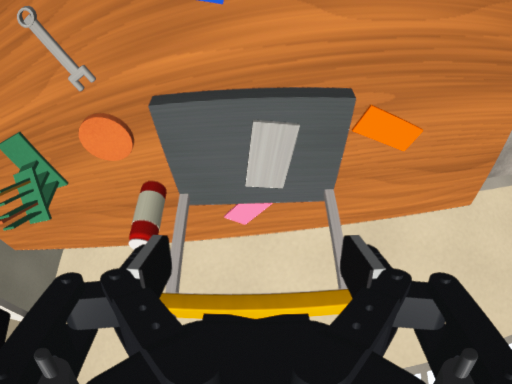

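The wrist view shows the whole plate, with corners near (253,121), (299,124), (284,188) and (245,187). The slab front edge is at row ~100 and the lamp bar at the bottom, and the plate is turned a few degrees relative to the slab.

```bash
cat >> h.py <<'E'
def wray(uv,P,R):
    c=eyes.calibration("wrist"); x=(np.asarray(uv,float)-[c['cx'],c['cy']])/c['fx']; r=np.linalg.norm(x,axis=1,keepdims=True)+1e-9
    D=np.hstack([x/r*np.sin(r),np.cos(r)]); T=c['tool_from_camera']
    return R@T[:3,3]+P, D@T[:3,:3].T@R.T
def onz(uv,z,P,R):
    o,D=wray(uv,P,R); return o+D*((z-o[2])/D[:,2])[:,None]
E
python3 - <<'E'
from h import *
f=np.load("w1.npz");p,P,R=f['p'],f['P'],f['R']
g=cv2.cvtColor(p,cv2.COLOR_RGB2HSV)
def comp(m,seed):
    k,l=cv2.connectedComponents(m.astype(np.uint8)); return (l==l[seed[1],seed[0]])
m=comp((g[...,2]>130)&(g[...,1]<50),(270,155)); m[:110]=0
c=max(cv2.findContours(m.astype(np.uint8),0,1)[0],key=cv2.contourArea)[:,0]
X=onz(c,.085,P,R); print("plate",m.sum(),rect(X[:,:2]))
q=cv2.boxPoints(cv2.minAreaRect((X[:,:2]*1000).astype(np.float32))); print(q.round(1))
s=comp((g[...,2]<110)&(g[...,1]<90),(200,140))|m; s[195:]=0
c=max(cv2.findContours(s.astype(np.uint8),0,1)[0],key=cv2.contourArea)[:,0]
cc=c[(c[:,1]>104)]; X=onz(c,.08,P,R); print("slab",rect(X[:,:2])) 
# slab frontal top edge: brightness step along columns
for u in (170,200,230,330): print(u,g[85:112,u,2])
f=np.load("side1.npz");W=cloud("side",f['d']);h=cv2.cvtColor(f['p'],cv2.COLOR_RGB2HSV)
mm=(abs(W[...,2]-.085)<.01)&(h[...,2]>120)&(h[...,1]<60)&(W[...,0]>.5)&(W[...,0]<.75)&(W[...,1]>.15)&(W[...,1]<.33)
print("side plate",mm.sum(),rect(W[mm][:,:2]),np.median(W[mm][:,2]))
ss=(abs(W[...,2]-.08)<.006)&(h[...,1]<90)&(W[...,0]>.45)&(W[...,0]<.75)&(W[...,1]>.05)&(W[...,1]<.4)
print("side slab",ss.sum(),rect(W[ss][:,:2]))
E
```

```text
plate 2773 (array([601.8, 258. ]), array([ 56. , 120.6]), 73.59)
[[536.  248.2]
 [651.7 214.1]
 [667.5 267.8]
 [551.8 301.9]]
slab (array([590.3, 239.1]), array([238.1, 193.9]), 81.29)
170 [188 187 185 185 180 172 168 167 150  79  54  53  54  55  53  56  56  58
  79  90  91  91  89  91  94  93  90]
200 [172 177 180 181 177 166 102  56  53  52  54  54  55  55  54  59  89  90
  90  90  90  93  92  91  89  89  90]
230 [172 178 179 166 113  59  53  52  54  53  53  53  55  58  81  89  88  89
  88  90  92  91  89  89  89  90  90]
330 [189 186 148  67  53  54  53  54  52  52  54  55  73  87  89  87  86  86
  89  88  88  86  88  88  87  88  89]
side plate 265 (array([605.1, 257.4]), array([ 54.5, 116.4]), 70.55) 0.0852780991674905
side slab 2305 (array([606.4, 234. ]), array([245.1, 199.7]), 81.12)
```

View pics/side1.png

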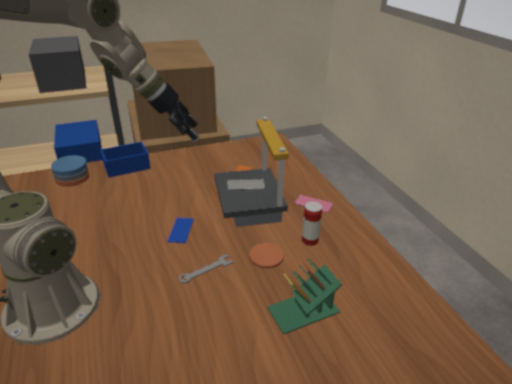

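Side view confirms the plate at (245,185), free of other things. Two views agree on the plate: centre (0.602, 0.258), yaw -16.4°, 120 x 56. The slab centre is (0.607, 0.2345), yaw -8.8°. Next I go above the hook pose, with the fingers leaned and part closed.

Run:
```python
from h import *
f=np.load("w1.npz"); print(onz([(200,101),(230,98.5),(330,97)],.08,f['P'],f['R']).round(4))
plan([.6245,.2514,.168],-16.4,38); plan([.6836,.234,.089],-16.4,38)
```

```text
[[0.4988 0.1958 0.08  ]
 [0.5031 0.2294 0.08  ]
 [0.5205 0.3396 0.08  ]]
row [ 0.8198 -0.0466 -0.5636] [-0.0044 -0.0036 -0.0314] deg 5.8
row [ 1.1153 -0.1336 -0.9586] [-0.0044 -0.0036 -0.0314] deg 5.8
```

```bash
python3 -m jog '[0.2,-0.012,-0.14,-0.0044,-0.0036,-0.031,-0.4, 0.4,-0.023,-0.28,-0.0044,-0.0036,-0.031,-0.4, 0.6,-0.035,-0.42,-0.0044,-0.0036,-0.031,-0.4, 0.82,-0.047,-0.564,-0.0044,-0.0036,-0.031,-0.4, 0.82,-0.047,-0.564,-0.0044,-0.0036,-0.031,-0.4, 0.82,-0.047,-0.564,-0.0044,-0.0036,-0.031,-0.4, 0.82,-0.047,-0.564,-0.0044,-0.0036,-0.031,-0.4]' 60
python3 - <<'E'
from h import *
pose(); plan([.6836,.234,.089],-16.4,38)
E
```

```text
clock: 2.03
tcp_pos: [0.625, 0.2483, 0.1656]
orientation: [0.321, 0.136, 0.936, -0.048]
wrist_force: [0.2, -0.1, -0.2]
finger_gap: 0.0257
grip_force: 0.0
tcp [0.625  0.2483 0.1656] lean 37.85 yaw y -16.6 t 2.03
row [ 0.2931 -0.0714 -0.383 ] [ 0.0005 -0.001   0.0011] deg 0.3
```

```bash
python3 -m jog '[0.1,-0.024,-0.13,0,0,0,-0.4, 0.2,-0.048,-0.26,0,0,0,-0.4, 0.27,-0.065,-0.34,0,0,0,-0.4, 0.293,-0.071,-0.37,0,0,0,-0.4, 0.293,-0.071,-0.37,0,0,0,-0.4]'
python3 - <<'E'
from h import *
pose(); P,R=cur()
p,d=eyes.read_camera("wrist"); np.savez("w2",p=p,d=d,P=P,R=R)
q,d=eyes.read_camera("side"); cv2.imwrite("pics/c2.png",np.vstack([p[:,:,::-1],cv2.resize(q[110:230,190:350,::-1],(512,384))])[:,:][:768])
cv2.imwrite("pics/c2.png",np.hstack([cv2.resize(p[:,:,::-1],(400,300)),cv2.resize(q[140:230,200:320,::-1],(400,300))]))
E
```

```text
clock: 2.45
tcp_pos: [0.6829, 0.2354, 0.0933]
orientation: [0.322, 0.136, 0.936, -0.047]
wrist_force: [-0.4, 0.0, -0.2]
finger_gap: 0.0256
grip_force: 0.0
tcp [0.6829 0.2354 0.0933] lean 37.94 yaw y -16.49 t 2.45
```

View pics/c2.png

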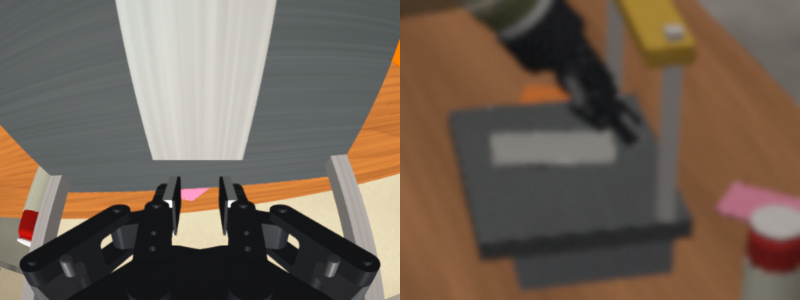

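The hand is behind the plate's rear end, centred on it within about 1-2 mm and under the bar with clear room. Now I lower until light contact.

```bash
for i in 1; do python3 -m jog '[0,0,-0.012,0,0,0,-0.4, 0,0,-0.025,0,0,0,-0.4, 0,0,-0.025,0,0,0,-0.4]'; done; python3 -m jog '[0,0,-0.008,0,0,0,-0.4,0,0,-0.008,0,0,0,-0.4,0,0,-0.008,0,0,0,-0.4]'
```

```text
clock: 2.8
tcp_pos: [0.6832, 0.2369, 0.0903]
orientation: [0.323, 0.135, 0.936, -0.046]
wrist_force: [-0.0, -0.2, -0.2]
finger_gap: 0.0255
grip_force: 0.0
clock: 3.05
tcp_pos: [0.6835, 0.2365, 0.088]
orientation: [0.323, 0.135, 0.936, -0.046]
wrist_force: [-0.4, -0.1, -0.4]
finger_gap: 0.0255
grip_force: 0.0
```

```bash
for i in 1 2; do python3 -m jog '[0,0,-0.008,0,0,0,-0.4,0,0,-0.008,0,0,0,-0.4]' | egrep 'tcp|force'; done
```

```text
tcp_pos: [0.6835, 0.2364, 0.086]
wrist_force: [0.3, -0.3, 0.6]
grip_force: 0.0
tcp_pos: [0.6839, 0.2364, 0.0849]
wrist_force: [-0.3, -0.2, 1.1]
grip_force: 0.6
```

```bash
python3 -m jog '[-0.036,0.0106,0.003,0,0,0,-0.4, -0.06,0.0177,0.003,0,0,0,-0.4, -0.09,0.0265,0.003,0,0,0,-0.4, -0.12,0.035,0.003,0,0,0,-0.4, -0.16,0.047,0.003,0,0,0,-0.4, -0.2,0.059,0.003,0,0,0,-0.4, -0.24,0.07,0.003,0,0,0,-0.4, -0.28,0.082,0.003,0,0,0,-0.4, -0.32,0.094,0.003,0,0,0,-0.4, -0.36,0.106,0.003,0,0,0,-0.4, -0.36,0.106,0.003,0,0,0,-0.4]'
python3 - <<'E'
from h import *
pose(); P,R=cur()
p,d=eyes.read_camera("wrist"); np.savez("w3",p=p,d=d,P=P,R=R)
q,d=eyes.read_camera("side"); np.savez("side3",p=q,d=d)
cv2.imwrite("pics/c3.png",np.hstack([cv2.resize(p[:,:,::-1],(400,300)),cv2.resize(q[140:230,200:320,::-1],(400,300))]))
E
```

```text
clock: 4.3
tcp_pos: [0.61, 0.2583, 0.0852]
orientation: [0.322, 0.135, 0.936, -0.046]
wrist_force: [0.9, 0.2, 0.6]
finger_gap: 0.0253
grip_force: 0.0
tcp [0.61   0.2583 0.0852] lean 38.02 yaw y -16.35 t 4.3
```

View pics/c3.png

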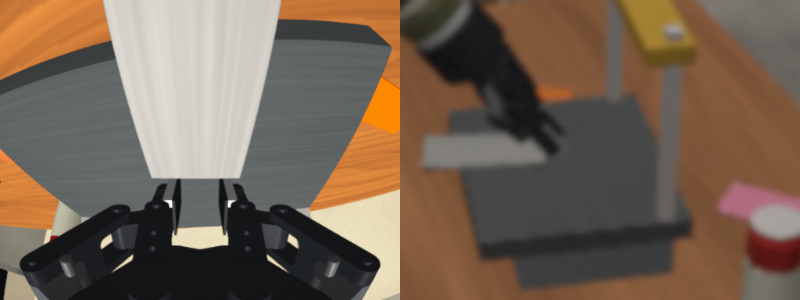

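The plate follows squarely and sticks out at the front. Next I measure how far.

Run:
```python
from h import *
F=np.array([np.cos(np.radians(-8.8)),np.sin(np.radians(-8.8))]);C=np.array([.607,.2345])
f=np.load("w3.npz");p,P,R=f['p'],f['P'],f['R'];g=cv2.cvtColor(p,cv2.COLOR_RGB2HSV)
m=((g[...,2]>130)&(g[...,1]<50)).astype(np.uint8);k,l=cv2.connectedComponents(m);m=l==l[150,250]
b=[(u,np.where(m[:,u])[0].max()+.5) for u in range(205,300,10)]
X=onz(b,.085,P,R);print(X.round(4)[[0,-1]], "rear slab x",((X[:,:2]-C)@F).mean().round(4),"edge dir",np.degrees(np.arctan2(*(X[-1]-X[0])[[1,0]])).round(1), X.mean(0).round(4))
for r in (120,160,200):
    u=np.where(m[r])[0]; print(r,onz([(u.min(),r),(u.max(),r)],.085,P,R).round(4).tolist())
f=np.load("side3.npz");W=cloud("side",f['d']);h=cv2.cvtColor(f['p'],cv2.COLOR_RGB2HSV)
mm=(abs(W[...,2]-.085)<.01)&(h[...,2]>120)&(h[...,1]<60)&(W[...,0]>.4)&(W[...,0]<.75)&(W[...,1]>.15)&(W[...,1]<.36)
print("side",rect(W[mm][:,:2]),"front slab x",np.percentile((W[mm][:,:2]-C)@F,[1]))
```

```text
[[0.5887 0.2384 0.085 ]
 [0.6011 0.2809 0.085 ]] rear slab x -0.016 edge dir 73.7 [0.5948 0.2597 0.085 ]
120 [[0.5215, 0.2524, 0.085], [0.5375, 0.3055, 0.085]]
160 [[0.5397, 0.2472, 0.085], [0.5555, 0.3002, 0.085]]
200 [[0.5637, 0.2398, 0.085], [0.5794, 0.293, 0.085]]
side (array([536.5, 275.6]), array([ 61. , 110.9]), 75.44) front slab x [-0.13188376]
```

```bash
python3 -m jog '[-0.015,0.0045,0,0,0,0,-0.4,-0.03,0.009,0,0,0,0,-0.4,-0.03,0.009,0,0,0,0,-0.4]'
python3 -m jog '[0.04,-0.012,0,0,0,0,-0.4, 0.04,-0.012,0.1,0,0,0,-0.4, -0.04,0.012,0.3,0,0,0,-0.2, -0.24,0.07,0.5,0,0,0,1, -0.44,0.13,0.6,0,0,0,1, -0.64,0.19,0.6,0,0,0,1, -0.84,0.245,0.6,0,0,0,1, -0.84,0.245,0.6,0,0,0,1]'
python3 - <<'E'
from h import *
pose(); P,R=cur(); print(env.get_state()['joint_pos'].round(2))
p,d=eyes.read_camera("wrist"); np.savez("w4",p=p,d=d,P=P,R=R)
q,d=eyes.read_camera("side"); np.savez("side4",p=q,d=d)
cv2.imwrite("pics/c4.png",np.hstack([cv2.resize(p[:,:,::-1],(400,300)),cv2.resize(q[140:230,180:300,::-1],(400,300))]))
E
```

```text
clock: 4.65
tcp_pos: [0.6053, 0.2594, 0.0851]
orientation: [0.323, 0.135, 0.936, -0.046]
wrist_force: [0.4, 0.2, -0.0]
finger_gap: 0.0256
grip_force: 0.2
clock: 5.32
tcp_pos: [0.4348, 0.3088, 0.206]
orientation: [0.322, 0.134, 0.936, -0.046]
wrist_force: [0.4, -0.6, -0.0]
finger_gap: 0.0852
grip_force: 0.0
tcp [0.4348 0.3088 0.206 ] lean 38.0 yaw y -16.33 t 5.32
[ 0.77  0.02 -0.56  0.62 -0.56  0.95]
```

View pics/c4.png

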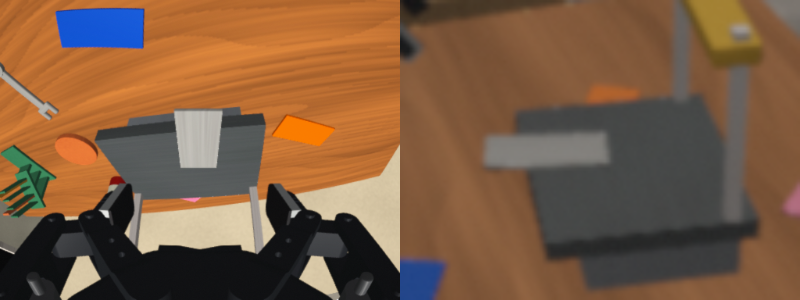

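```bash
cat >> h.py <<'E'
def plate(z,fn,seed):
    f=np.load(fn);p,P,R=f['p'],f['P'],f['R'];g=cv2.cvtColor(p,cv2.COLOR_RGB2HSV)
    m=((g[...,2]>130)&(g[...,1]<50)).astype(np.uint8);k,l=cv2.connectedComponents(m);m=l==l[seed[1],seed[0]]
    c=max(cv2.findContours(m.astype(np.uint8),0,1)[0],key=cv2.contourArea)[:,0]
    return onz(c,z,P,R)[:,:2]
E
python3 - <<'E'
from h import *
X=plate(.085,"w4.npz",(253,180)); r=cv2.minAreaRect((X*1000).astype(np.float32)); print(rect(X))
a=r[2]+(90 if r[1][1]>r[1][0] else 0); a=(a+90)%180-90; f=np.array([np.cos(np.radians(a)),np.sin(np.radians(a))])
F=np.array([np.cos(np.radians(-8.8)),np.sin(np.radians(-8.8))]);C=np.array([.607,.2345]);c=np.array(r[0])/1000
print("yaw",a,"front",c-.06*f,"slab x front",(c-.06*f-C)@F)
f4=np.load("w4.npz"); E=onz([(140/400*512,134/300*384),(258/400*512,119/300*384)],.08,f4['P'],f4['R']); print("edge",E[:,:2], (E[:,:2]-C)@F)
G=c-.046*f; L=np.radians(52); T=np.r_[G+np.sin(L)*.0187*f,.0825-np.cos(L)*.0187]; print("T",T); zt=np.r_[np.sin(L)*f,-np.cos(L)]
plan(T-.09*zt,a,52); print(T-.09*zt)
E
```

```text
(array([531.5, 278.4]), array([ 55.7, 120.5]), 73.57)
yaw -16.429893493652344 front [0.47396624 0.29536465] slab x front -0.14077916355633008
edge [[0.49703179 0.20808116]
 [0.51261458 0.36139962]] [-0.10463199 -0.1126882 ]
T [0.50152866 0.28723696 0.07098713]
row [-0.0091 -0.0099 -0.3952] [-0.022  -0.0746 -0.0013] deg 14.0
[0.43350364 0.30729638 0.12639666]
```

The overhang is 41 mm and the yaw is -16.4°. Now the pre-grasp at 52° lean.

```bash
python3 -m jog '[-0.05,0.01,-0.1,-0.011,-0.037,-0.001,1,-0.05,0.01,-0.25,-0.022,-0.0746,-0.001,1,-0.009,-0.01,-0.395,-0.022,-0.0746,-0.001,1,-0.009,-0.01,-0.395,-0.022,-0.0746,-0.001,1,-0.009,-0.01,-0.395,-0.022,-0.0746,-0.001,1]'
python3 - <<'E'
from h import *
pose(); P,R=cur(); print(env.get_state()['joint_pos'].round(2))
p,d=eyes.read_camera("wrist"); np.savez("w5",p=p,d=d,P=P,R=R)
q,d=eyes.read_camera("side")
cv2.imwrite("pics/c5.png",np.hstack([cv2.resize(p[:,:,::-1],(400,300)),cv2.resize(q[140:230,180:300,::-1],(400,300))]))
plan([.5015,.2872,.071],-16.4,52)
E
```

```text
clock: 5.83
tcp_pos: [0.4351, 0.3045, 0.1238]
orientation: [0.432, 0.129, 0.89, -0.066]
wrist_force: [0.2, 0.3, 0.7]
finger_gap: 0.0852
grip_force: 0.0
tcp [0.4351 0.3045 0.1238] lean 51.87 yaw y -16.66 t 5.83
[ 0.87  0.16 -0.82  0.12 -0.81  0.96]
row [ 0.3203 -0.0993 -0.2858] [-0.0008  0.0007  0.0016] deg 0.3
```

View pics/c5.png

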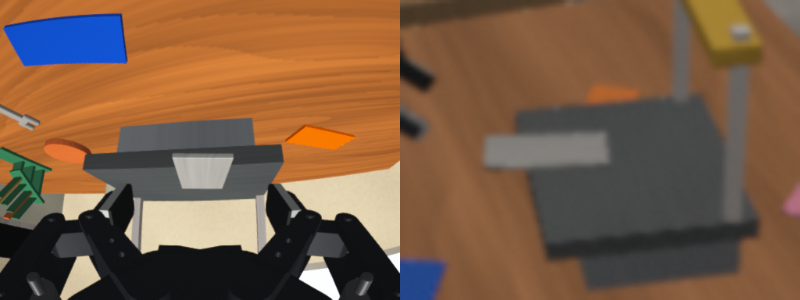

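Aligned: the plate end is centred between the open fingers (column ~202 against 200). I advance and grip.

```bash
python3 -m jog '[0.08,-0.025,-0.072,0,0,0,1,0.16,-0.05,-0.144,0,0,0,1,0.24,-0.075,-0.215,0,0,0,1,0.3,-0.093,-0.268,0,0,0,1,0.32,-0.0993,-0.286,0,0,0,1,0.32,-0.0993,-0.286,0,0,0,1]'
python3 -c "
from h import *
pose(); plan([.5015,.2872,.071],-16.4,52)"
```

```text
clock: 6.43
tcp_pos: [0.5021, 0.2867, 0.0708]
orientation: [0.435, 0.132, 0.889, -0.062]
wrist_force: [-0.1, -0.2, -0.6]
finger_gap: 0.0855
grip_force: 0.0
tcp [0.5021 0.2867 0.0708] lean 52.13 yaw y -16.75 t 6.43
row [-0.003   0.0026  0.0009] [-0.001   0.0011  0.0019] deg 0.4
```

```bash
python3 -m jog '[0,0,0,0,0,0,0.2,0,0,0,0,0,0,0.1,0,0,0,0,0,0,0,0,0,0,0,0,0,-0.1,0,0,0,0,0,0,-0.3,0,0,0,0,0,0,-0.3,0,0,0,0,0,0,-0.3,0,0,0,0,0,0,-0.3]' 110
python3 - <<'E'
from h import *
P,R=cur();p,d=eyes.read_camera("wrist"); np.savez("w6",p=p,d=d,P=P,R=R); pose()
E
```

```text
clock: 7.1
tcp_pos: [0.5002, 0.2875, 0.0709]
orientation: [0.436, 0.13, 0.889, -0.062]
wrist_force: [-3.8, -0.3, 6.6]
finger_gap: 0.053
grip_force: 113.6
tcp [0.5002 0.2875 0.0709] lean 52.2 yaw y -16.57 t 7.15
```

```bash
python3 -m jog '[0,0,0.03,0,0,0,-0.3,0,0,0.08,0,0,0,-0.3,0,0,0.15,0,0,0,-0.3,-0.05,0.015,0.3,0,0,0,-0.3,-0.1,0.03,0.5,0,0,0,-0.3,-0.1,0.03,0.7,0,0,0,-0.3,-0.1,0.03,0.7,0,0,0,-0.3,-0.1,0.03,0.7,0,0,0,-0.3]'
python3 - <<'E'
from h import *
pose()
P,R=cur();p,d=eyes.read_camera("wrist"); np.savez("w7",p=p,d=d,P=P,R=R)
q,d=eyes.read_camera("side"); np.savez("side7",p=q,d=d)
cv2.imwrite("pics/c7.png",np.hstack([cv2.resize(p[:,:,::-1],(400,300)),cv2.resize(q[80:230,130:330,::-1],(400,300))]))
E
```

```text
clock: 7.82
tcp_pos: [0.4803, 0.2941, 0.2126]
orientation: [0.436, 0.13, 0.889, -0.06]
wrist_force: [-0.4, 0.1, -2.9]
finger_gap: 0.053
grip_force: 116.2
tcp [0.4803 0.2941 0.2126] lean 52.17 yaw y -16.5 t 7.82
```

View pics/c7.png

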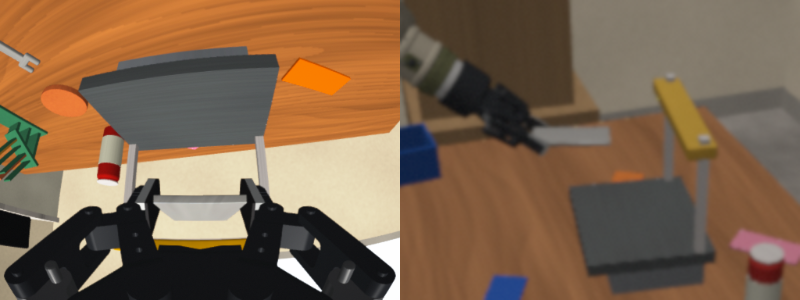

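The plate is firmly held and level, about centred between the fingers. Next come the plate's pose in the hand from wrist depth, and a rough rack pose.

```bash
cat >> h.py <<'E'
def wcloud(d):  # tool coordinates
    c=eyes.calibration("wrist"); v,u=np.indices(d.shape); x=np.stack([(u-c['cx'])/c['fx'],(v-c['cy'])/c['fx']],-1).reshape(-1,2)
    r=np.linalg.norm(x,axis=1,keepdims=True)+1e-9; X=np.hstack([x/r*np.tan(r),np.ones((len(x),1))])*d.reshape(-1,1)
    T=c['tool_from_camera']; return (X@T[:3,:3].T+T[:3,3]).reshape(*d.shape,3)
def S(yaw,lean=35):  # slot axes as columns
    R=orient(yaw,lean); return np.stack([-R[:,0],R[:,1],-R[:,2]],1)
E
python3 - <<'E'
from h import *
f=np.load("w7.npz");g=cv2.cvtColor(f['p'],cv2.COLOR_RGB2HSV);T=wcloud(f['d'])
m=(g[...,2]>130)&(g[...,1]<50)&(abs(T[...,1])<.035)&(abs(T[...,0])<.1)&(T[...,2]>-.06)&(T[...,2]<.15); q=T[m]
print(m.sum(),q.min(0).round(3),q.max(0).round(3))
n,v=None,None
for _ in range(3):
    c=np.median(q,0);U=np.linalg.svd(q-q.mean(0))[2];n=U[2]*np.sign(U[2][0]);e=(q-q.mean(0))@n;q=q[abs(e)<.004]
print("normal(tool)",n.round(4),"long tilt from tool z",np.degrees(np.arcsin(n[2])).round(1),"n.y deg",np.degrees(np.arcsin(n[1])).round(1),"c",q.mean(0).round(4),"ext",q.min(0).round(4),q.max(0).round(4),"std",((q-q.mean(0))@n).std())
for nm in("scene","side"):
    W=np.load(nm+"_g.npy"); yaw=4.5
    A=S(yaw); L=(W-np.array([.59,-.229,.066]))@A
    w=L[L[:,2]>.01]; h,b=np.histogram(w[:,0]*1000,np.arange(-70,70,3)); print(nm,dict(zip(b[:-1].astype(int).tolist(),h.tolist())))
    print(" y range",np.percentile(w[:,1],[2,50,98]).round(4),"z max",np.percentile(w[:,2],[98,100]).round(4))
E
```

```text
2819 [-0.068 -0.033 -0.044] [0.012 0.033 0.067]
normal(tool) [ 0.7925 -0.0047  0.6099] long tilt from tool z 37.6 n.y deg -0.3 c [-0.015  -0.0001 -0.0025] ext [-0.0677 -0.0317 -0.0438] [0.0124 0.0311 0.0667] std 0.0007417706234639621
scene {-70: 0, -67: 0, -64: 0, -61: 0, -58: 0, -55: 0, -52: 0, -49: 0, -46: 0, -43: 0, -40: 0, -37: 0, -34: 0, -31: 0, -28: 0, -25: 0, -22: 0, -19: 0, -16: 0, -13: 0, -10: 1, -7: 0, -4: 0, -1: 0, 2: 0, 5: 0, 8: 0, 11: 7, 14: 25, 17: 20, 20: 0, 23: 0, 26: 0, 29: 0, 32: 1, 35: 2, 38: 1, 41: 0, 44: 1, 47: 0, 50: 0, 53: 0, 56: 6, 59: 142, 62: 194, 65: 16}
 y range [-0.019  -0.0023  0.0209] z max [0.0631 0.0641]
side {-70: 0, -67: 0, -64: 0, -61: 0, -58: 0, -55: 0, -52: 0, -49: 0, -46: 0, -43: 0, -40: 0, -37: 0, -34: 0, -31: 0, -28: 0, -25: 0, -22: 0, -19: 0, -16: 1, -13: 14, -10: 1, -7: 0, -4: 0, -1: 0, 2: 0, 5: 0, 8: 5, 11: 19, 14: 28, 17: 0, 20: 0, 23: 0, 26: 0, 29: 0, 32: 17, 35: 0, 38: 0, 41: 0, 44: 0, 47: 0, 50: 0, 53: 5, 56: 13, 59: 18, 62: 0, 65: 0}
 y range [-0.0217 -0.0192  0.0081] z max [0.0629 0.0643]
```

```bash
cat >> h.py <<'E'
def lead(fn,n,c,seed,cols=(-.016,.016)):
    "leading edge of held plate in tool frame: bottom edge of bright mask on the top-face plane (n,c)"
    f=np.load(fn);g=cv2.cvtColor(f['p'],cv2.COLOR_RGB2HSV);m=((g[...,2]>120)&(g[...,1]<50)).astype(np.uint8);l=cv2.connectedComponents(m)[1];m=l==l[seed[1],seed[0]]
    u0=np.arange(seed[0]-30,seed[0]+31,4); out=[]
    for fun in(np.max,np.min):
        uv=[(u,fun(np.where(m[:,u])[0])+(.5 if fun is np.max else -.5)) for u in u0]
        o,D=wray(uv,np.zeros(3),np.eye(3)); X=o+D*(((c-o)@n)/(D@n))[:,None]; out.append(np.median(X,0))
    r=int((uv[0][1]+seed[1])/2)
    uv=[(np.where(m[seed[1]])[0].min()-.5,seed[1]),(np.where(m[seed[1]])[0].max()+.5,seed[1])]
    o,D=wray(uv,np.zeros(3),np.eye(3)); X=o+D*(((c-o)@n)/(D@n))[:,None]
    return out[0].round(4),out[1].round(4),X.round(4)
E
python3 - <<'E'
from h import *
n=np.array([.7925,-.0047,.6099]);c=np.array([-.015,-.0001,-.0025])
for fn,s in(("w7.npz",(254,270)),("w6.npz",(254,270))): print(fn,*lead(fn,n,c,s))
f=np.load("w6.npz");print("n world w6",(f['R']@n).round(3),"plane z",(f['R']@c+f['P'])[2])
f=np.load("w7.npz")
R=orient(4.5,-2.6);A=S(4.5);O=np.array([.6193,-.2267,.066]);e=np.array([-.07,0,.055])
T=O+A@[0,0,.17]-R@e; print("T",T); pose()
P,Rc=cur(); rv=Rn.from_matrix(R@Rc.T).as_rotvec(); print((T-P)/.2,rv/np.pi,np.degrees(np.linalg.norm(rv)))
E
```

```text
w7.npz [-3.2791 -0.0243  4.2382] [ 0.0189 -0.0008 -0.0466] [[-0.0185 -0.0285  0.0018]
 [-0.0198  0.0285  0.004 ]]
w6.npz [ 0.5631  0.0025 -0.7536] [ 0.0177 -0.0008 -0.0451] [[-0.0185 -0.0291  0.0019]
 [-0.0199  0.0291  0.0041]]
n world w6 [-0.004 -0.    -1.   ] plane z 0.08427711873034612
T [ 0.45486749 -0.23964112  0.26337464]
tcp [0.4787 0.292  0.2078] lean 51.95 yaw y -16.54 t 7.92
[-0.11909786 -2.65832772  0.27763327] [0.03199188 0.30294759 0.10785817] 58.16927965879744
```

The grazing view of the plate's near end includes its end face. I therefore use the lead-end offset from the pre-grasp pose and the known length, e ≈ (-0.0645, 0, 0.065) in tool axes, with the plate y-centred. Now I carry it over.

```bash
python3 -m jog '[0,-0.03,0.1,0.0027,0.025,0.009,-0.3, 0,-0.08,0.25,0.005,0.05,0.018,-0.3, -0.02,-0.16,0.4,0.008,0.075,0.027,-0.3, -0.03,-0.26,0.5,0.011,0.1,0.036,-0.3, -0.04,-0.36,0.5,0.013,0.126,0.045,-0.3, -0.05,-0.46,0.5,0.016,0.15,0.054,-0.3, -0.06,-0.56,0.5,0.019,0.176,0.063,-0.3, -0.07,-0.66,0.5,0.021,0.2,0.072,-0.3, -0.08,-0.76,0.5,0.024,0.227,0.081,-0.3, -0.1,-0.86,0.5,0.027,0.252,0.09,-0.3, -0.1,-0.96,0.5,0.032,0.303,0.108,-0.3, -0.1,-1,0.5,0.032,0.303,0.108,-0.3]'
python3 -m jog '[0,-0.1,0,0,0,0,-0.3,0,-0.22,0,0,0,0,-0.3,0,-0.34,0,0,0,0,-0.3,0,-0.46,0,0,0,0,-0.3,0,-0.58,0,0,0,0,-0.3,0,-0.7,0,0,0,0,-0.3,0,-0.82,0,0,0,0,-0.3,0,-0.92,0,0,0,0,-0.3,0,-1,0,0,0,0,-0.3,0,-1,0,0,0,0,-0.3]'
python3 - <<'E'
from h import *
pose(); P,Rc=cur(); print(env.get_state()['joint_pos'].round(2))
R=orient(4.5,-2.6); rv=Rn.from_matrix(R@Rc.T).as_rotvec(); print((np.array([.46,-.239,.273])-P)/.2,rv/np.pi,np.degrees(np.linalg.norm(rv)))
E
```

```text
clock: 8.92
tcp_pos: [0.4602, 0.0896, 0.3061]
orientation: [-0.027, -0.038, 0.999, -0.001]
wrist_force: [0.9, 0.6, -2.9]
finger_gap: 0.0529
grip_force: 116.2
clock: 9.75
tcp_pos: [0.4593, -0.1102, 0.3062]
orientation: [-0.024, -0.037, 0.999, -0.0]
wrist_force: [-0.9, -0.3, -2.6]
finger_gap: 0.0525
grip_force: 116.4
tcp [ 0.4593 -0.1102  0.3062] lean 2.78 yaw y 4.21 t 9.75
[-0.39  0.14  0.    1.48 -0.02 -0.47]
[ 0.0036104  -0.64398548 -0.16578496] [-0.00018369 -0.00101123  0.00162797] 0.34654617587928743
```

```bash
python3 -m jog '[0,-0.1,0,0,-0.001,0.0016,-0.3,0,-0.22,0,0,-0.001,0.0016,-0.3,0,-0.34,0,0,-0.001,0.0016,-0.3,0,-0.46,-0.04,0,-0.001,0.0016,-0.3,0.004,-0.56,-0.08,0,-0.001,0.0016,-0.3,0.004,-0.62,-0.12,0,-0.001,0.0016,-0.3,0.004,-0.644,-0.166,0,-0.001,0.0016,-0.3,0.004,-0.644,-0.166,0,-0.001,0.0016,-0.3,0.004,-0.644,-0.166,0,-0.001,0.0016,-0.3]'
python3 - <<'E'
from h import *
pose(); P,R=cur()
p,d=eyes.read_camera("wrist"); np.savez("w8",p=p,d=d,P=P,R=R)
q,d=eyes.read_camera("side"); np.savez("side8",p=q,d=d)
s,d=eyes.read_camera("scene"); np.savez("scene8",p=s,d=d)
cv2.imwrite("pics/c8.png",np.vstack([np.hstack([cv2.resize(p[:,:,::-1],(400,300)),cv2.resize(q[220:340,240:400,::-1],(400,300))]),np.hstack([cv2.resize(s[215:335,80:240,::-1],(400,300)),np.zeros((300,400,3),np.uint8)])]))
E
```

```text
clock: 10.5
tcp_pos: [0.46, -0.235, 0.2745]
orientation: [-0.022, -0.041, 0.999, 0.0]
wrist_force: [0.2, 0.5, -2.8]
finger_gap: 0.0527
grip_force: 116.5
tcp [ 0.46   -0.235   0.2745] lean 2.47 yaw y 4.72 t 10.5
```

View pics/c8.png

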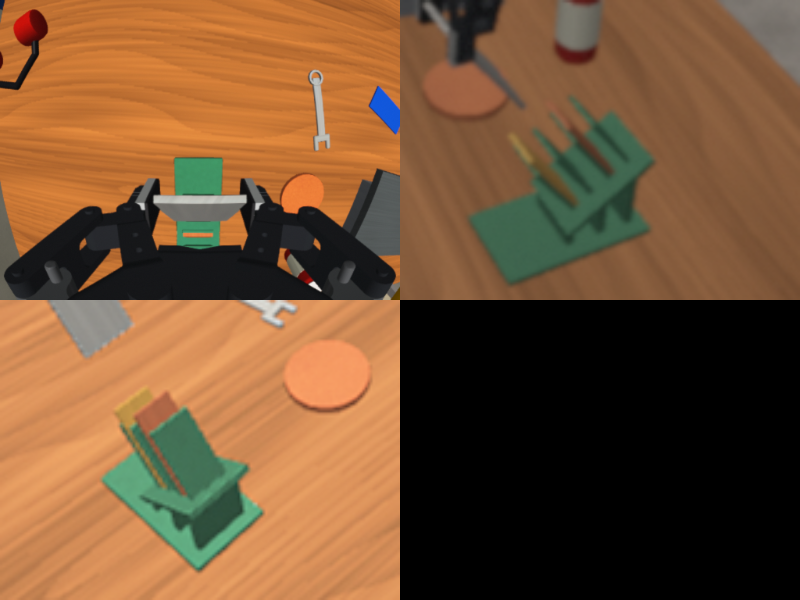

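The plate hangs above the rack, tilted like the slots. In the side crop its lead end is at (522,107), with the brass blank at (525,155) and copper at (580,130), and the free slot lies between the two green walls. Next I compare plate and rack in the same cameras.

Run:
```python
from h import *
O=np.array([.6193,-.2267,.066]);A=S(4.5)
P,R=np.load("w8.npz")['P'],np.load("w8.npz")['R']; e=np.array([-.0645,0,.0651])
print("lead expected",((R@e+P-O)@A).round(4),"plate dir",(A.T@R@[-.61,0,.792]).round(3))
for nm in("side8","scene8"):
    f=np.load(nm+".npz");W=cloud(nm[:-1],f['d']);h=cv2.cvtColor(f['p'],cv2.COLOR_RGB2HSV).astype(int);L=(W-O)@A
    near=(np.linalg.norm(L,axis=-1)<.32)&(abs(L[...,1])<.06)
    G=near&(h[...,0]>60)&(h[...,0]<95)&(h[...,1]>80)
    w=L[G&(L[...,2]>.012)&(L[...,2]<.09)&(abs(L[...,0])<.06)]
    hh,b=np.histogram(w[:,0]*1000,np.arange(-46,46,2)); print(nm,{int(x):int(y) for x,y in zip(b,hh) if y})
    q=w[w[:,0]>.03]; 
    if len(q)>60:
        q=q[abs(q[:,0]-np.median(q[:,0]))<.005]; n=np.linalg.svd(q-q.mean(0))[2][2]; print(" outer face x",np.median(q[:,0]).round(4),"n",(n*np.sign(n[0])).round(4),"y",np.percentile(q[:,1],[2,98]).round(4),"zmax",np.percentile(q[:,2],[99]).round(4))
    for c,lo,hi in(("brass",19,32),("copper",4,16)):
        m=near&(h[...,0]>=lo)&(h[...,0]<=hi)&(h[...,1]>90)&(L[...,2]>.05)&(L[...,2]<.115)&(abs(L[...,0])<.04); q=L[m]
        if len(q): print(" ",c,m.sum(),"x",np.percentile(q[:,0],[10,50,90]).round(4),"y",np.percentile(q[:,1],[3,50,97]).round(4),"z",np.percentile(q[:,2],[50,98]).round(4))
    m=near&(h[...,1]<60)&(h[...,2]>70)&(L[...,2]>.12)&(L[...,2]<.32)&(abs(L[...,0])<.025);q=L[m]
    if len(q):
        print("  plate",m.sum(),"y",np.percentile(q[:,1],[2,50,98]).round(4),"z",np.percentile(q[:,2],[1,99]).round(4),"x by z",[(z,np.median(q[(abs(q[:,2]-z)<.008),0]).round(4)) for z in(.18,.2,.22,.24)])
```

```text
lead expected [0.0006 0.0046 0.1714] plate dir [ 0.002  0.004 -1.   ]
side8 {-38: 10, -36: 12, -16: 2, -14: 15, -12: 13, -10: 36, 8: 11, 10: 12, 30: 6, 32: 17, 34: 13, 36: 14}
  brass 65 x [-0.0353 -0.0293  0.0014] y [-0.0183 -0.0073  0.0227] z [0.0841 0.1004]
  copper 80 x [0.009  0.017  0.0187] y [-0.0193 -0.0014  0.0208] z [0.0866 0.1015]
  plate 183 y [-0.0301 -0.0087  0.0361] z [0.1767 0.3094] x by z [(0.18, np.float64(0.0041)), (0.2, np.float64(0.0041)), (0.22, np.float64(0.004)), (0.24, np.float64(0.004))]
scene8 {-38: 1, -12: 2, -10: 29, -8: 23, -6: 9, 10: 3, 12: 2, 18: 1, 20: 1, 32: 2, 34: 61, 36: 155, 38: 175, 40: 57, 42: 4}
 outer face x 0.0382 n [1.     0.0044 0.0023] y [-0.0185  0.0215] zmax [0.08]
  brass 74 x [-0.0293 -0.0267 -0.0235] y [-0.0176 -0.007   0.0198] z [0.0887 0.0978]
  copper 199 x [0.0162 0.0197 0.0225] y [-0.0173  0.0011  0.0227] z [0.0858 0.0992]
  plate 1224 y [-0.0259  0.0032  0.0321] z [0.1698 0.2874] x by z [(0.18, np.float64(0.0063)), (0.2, np.float64(0.0062)), (0.22, np.float64(0.0062)), (0.24, np.float64(0.0062))]
```

Run:
```python
from h import *
A=S(4.5)
for v in([-3.5,-2,0],[-3.5,-2,-75],[0,0,-10]): print(v,(A@np.array(v)/200).round(4))
```

```text
[-3.5, -2, 0] [-0.0135 -0.0111 -0.01  ]
[-3.5, -2, -75] [ 0.2009  0.0058 -0.3172]
[0, 0, -10] [ 0.0286  0.0023 -0.041 ]
```

```bash
python3 -m jog '[-0.0135,-0.011,-0.01,0,0,0,-0.3,0.03,-0.0077,-0.071,0,0,0,-0.3,0.09,-0.003,-0.158,0,0,0,-0.3,0.15,0.002,-0.244,0,0,0,-0.3,0.185,0.0045,-0.294,0,0,0,-0.3,0.201,0.006,-0.317,0,0,0,-0.3,0.201,0.006,-0.317,0,0,0,-0.3,0.201,0.006,-0.317,0,0,0,-0.3]'
cat > chk.py <<'E'
from h import *
import sys
t=sys.argv[1]; pose(); P,R=cur(); O=np.array([.6193,-.2267,.066]);A=S(4.5); e=np.array([-.0645,0,.0651])
print("lead expected",((R@e+P-O)@A).round(4))
for nm in("side","scene"):
    p,d=eyes.read_camera(nm); np.savez(nm+t,p=p,d=d); W=cloud(nm,d);h=cv2.cvtColor(p,cv2.COLOR_RGB2HSV).astype(int);L=(W-O)@A
    m=(h[...,1]<60)&(h[...,2]>70)&(L[...,2]>.085)&(L[...,2]<.32)&(abs(L[...,0])<.025)&(abs(L[...,1])<.036);q=L[m]
    print(nm,m.sum(),"y",np.percentile(q[:,1],[2,98]).round(4),"z",np.percentile(q[:,2],[1,99]).round(4),"x by z",[(z,np.median(q[(abs(q[:,2]-z)<.008),0]).round(4)) for z in np.arange(.09,.24,.03)])
s,q=np.load("scene"+t+".npz")['p'],np.load("side"+t+".npz")['p']
cv2.imwrite(f"pics/k{t}.png",np.hstack([cv2.resize(q[220:340,240:400,::-1],(400,300)),cv2.resize(s[205:325,80:240,::-1],(400,300))]))
E
python3 chk.py 9
```

```text
clock: 11.32
tcp_pos: [0.5007, -0.2349, 0.2126]
orientation: [-0.02, -0.041, 0.999, -0.001]
wrist_force: [0.7, -0.1, -3.0]
finger_gap: 0.053
grip_force: 116.5
tcp [ 0.5007 -0.2349  0.2126] lean 2.35 yaw y 4.72 t 11.32
lead expected [-0.0015  0.0014  0.0974]
side 159 y [-0.0329  0.0297] z [0.1017 0.2289] x by z [(np.float64(0.09), np.float64(nan)), (np.float64(0.12), np.float64(0.0008)), (np.float64(0.15), np.float64(0.0009)), (np.float64(0.18), np.float64(0.0001)), (np.float64(0.21), np.float64(-0.0018))]
scene 1127 y [-0.0292  0.0282] z [0.0962 0.2126] x by z [(np.float64(0.09), np.float64(0.0039)), (np.float64(0.12), np.float64(0.003)), (np.float64(0.15), np.float64(0.0028)), (np.float64(0.18), np.float64(0.0027)), (np.float64(0.21), np.float64(0.0036))]
  return _methods._mean(a, axis=axis, dtype=dtype,
  ret = ret.dtype.type(ret / rcount)
```

View pics/k9.png

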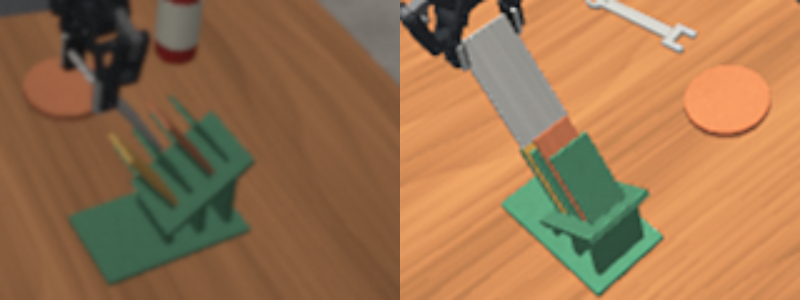

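The lead end is between the brass and copper blanks, in line with the free slot and about 1.5 mm low in y. I correct that and enter the mouth, watching the force.

```bash
python3 -m jog '[0.028,0.0095,-0.041,0,0,0,-0.3,0.057,0.012,-0.082,0,0,0,-0.3,0.085,0.014,-0.122,0,0,0,-0.3,0.106,0.016,-0.1515,0,0,0,-0.3,0.106,0.016,-0.1515,0,0,0,-0.3,0.106,0.016,-0.1515,0,0,0,-0.3]'
python3 chk.py 10 2>/dev/null
```

```text
clock: 11.92
tcp_pos: [0.5218, -0.2315, 0.1813]
orientation: [-0.021, -0.041, 0.999, -0.0]
wrist_force: [-0.1, -0.1, -3.1]
finger_gap: 0.0526
grip_force: 116.5
tcp [ 0.5218 -0.2315  0.1813] lean 2.41 yaw y 4.73 t 11.92
lead expected [-0.0021  0.0032  0.0595]
side 139 y [-0.0316  0.0323] z [0.0861 0.1944] x by z [(np.float64(0.09), np.float64(0.0003)), (np.float64(0.12), np.float64(-0.0013)), (np.float64(0.15), np.float64(0.0001)), (np.float64(0.18), np.float64(-0.0023)), (np.float64(0.21), np.float64(nan))]
scene 787 y [-0.0285  0.032 ] z [0.089  0.1772] x by z [(np.float64(0.09), np.float64(0.0021)), (np.float64(0.12), np.float64(0.002)), (np.float64(0.15), np.float64(0.0021)), (np.float64(0.18), np.float64(0.0037)), (np.float64(0.21), np.float64(nan))]
```

```bash
python3 -m jog '[0.028,0.0023,-0.041,0,0,0,-0.3,0.057,0.0046,-0.082,0,0,0,-0.3,0.085,0.007,-0.122,0,0,0,-0.3,0.114,0.009,-0.163,0,0,0,-0.3,0.129,0.0104,-0.184,0,0,0,-0.3,0.129,0.0104,-0.184,0,0,0,-0.3,0.129,0.0104,-0.184,0,0,0,-0.3]'
python3 chk.py 11 2>/dev/null
```

```text
clock: 12.6
tcp_pos: [0.5477, -0.2295, 0.1447]
orientation: [-0.021, -0.041, 0.999, -0.0]
wrist_force: [-0.1, -0.2, -2.5]
finger_gap: 0.0529
grip_force: 116.5
tcp [ 0.5477 -0.2295  0.1447] lean 2.39 yaw y 4.72 t 12.6
lead expected [-0.0018  0.0031  0.0147]
side 92 y [-0.0315  0.031 ] z [0.0868 0.1489] x by z [(np.float64(0.09), np.float64(-0.0016)), (np.float64(0.12), np.float64(-0.0035)), (np.float64(0.15), np.float64(0.0032)), (np.float64(0.18), np.float64(nan)), (np.float64(0.21), np.float64(nan))]
scene 372 y [-0.0292  0.033 ] z [0.0865 0.1337] x by z [(np.float64(0.09), np.float64(0.0021)), (np.float64(0.12), np.float64(0.0025)), (np.float64(0.15), np.float64(0.0085)), (np.float64(0.18), np.float64(nan)), (np.float64(0.21), np.float64(nan))]
```

Still free of contact. I go the last ~14 mm in small steps until the floor is felt.

```bash
python3 -m jog '[0.014,0.0012,-0.02,0,0,0,-0.3,0.028,0.0023,-0.041,0,0,0,-0.3,0.028,0.0023,-0.041,0,0,0,-0.3]'|egrep 'tcp|wrist'
for i in 1 2; do python3 -m jog '[0.0057,0.0005,-0.0082,0,0,0,-0.3,0.0057,0.0005,-0.0082,0,0,0,-0.3]'|egrep 'tcp|wrist'; done
```

```text
tcp_pos: [0.5532, -0.2295, 0.1373]
wrist_force: [-1.4, -0.1, 0.6]
tcp_pos: [0.5533, -0.2295, 0.1371]
wrist_force: [-7.8, 0.8, 9.4]
tcp_pos: [0.5532, -0.2295, 0.1369]
wrist_force: [-14.3, 0.8, 19.5]
```

The contact force points along the slot axis, which is a floor reaction. I ease it off, then check the plate's top end height by numbers only (the picture budget is spent: I have viewed 11, one more than the allowed 10).

```bash
python3 -m jog '[-0.0085,-0.0008,0.0123,0,0,0,-0.3,-0.0085,-0.0008,0.0123,0,0,0,-0.3]'|egrep 'tcp|wrist'
python3 chk.py 12 2>/dev/null
python3 - <<'E'
from h import *
O=np.array([.6193,-.2267,.066]);A=S(4.5)
f=np.load("scene12.npz");L=(cloud("scene",f['d'])-O)@A;h=cv2.cvtColor(f['p'],cv2.COLOR_RGB2HSV).astype(int)
for y0 in(-.015,-.005,.005,.015):
    m=(abs(L[...,1]-y0)<.005)&(L[...,2]>.085)&(L[...,2]<.16)&(abs(L[...,0]-.002)<.012)&(h[...,1]<60)&(h[...,2]>110); q=L[m]; print(y0,m.sum(),q[:,2].max().round(4) if len(q) else None, np.sort(q[:,2])[-4:].round(3))
E
```

```text
tcp_pos: [0.5538, -0.2295, 0.1376]
wrist_force: [-5.6, 0.2, 5.5]
tcp [ 0.5538 -0.2295  0.1376] lean 2.28 yaw y 4.68 t 13.45
lead expected [-0.0007  0.0024  0.0053]
side 94 y [-0.0336  0.0312] z [0.0866 0.1424] x by z [(np.float64(0.09), np.float64(0.0013)), (np.float64(0.12), np.float64(-0.0017)), (np.float64(0.15), np.float64(0.0068)), (np.float64(0.18), np.float64(nan)), (np.float64(0.21), np.float64(nan))]
scene 285 y [-0.0302  0.0332] z [0.087  0.1239] x by z [(np.float64(0.09), np.float64(0.0021)), (np.float64(0.12), np.float64(0.0031)), (np.float64(0.15), np.float64(nan)), (np.float64(0.18), np.float64(nan)), (np.float64(0.21), np.float64(nan))]
-0.015 46 0.1206 [0.118 0.119 0.12  0.121]
-0.005 41 0.1208 [0.118 0.12  0.12  0.121]
0.005 44 0.1204 [0.119 0.119 0.119 0.12 ]
0.015 41 0.1216 [0.119 0.119 0.121 0.122]
```

The plate's top end is at 120.6 mm up the slot, so it stands fully home. Its y is centred on the walls. I release and back out.

```bash
python3 -m jog '[0,0,0,0,0,0,-0.1,0,0,0,0,0,0,0.35,0,0,0,0,0,0,0.4,0,0,0,0,0,0,0.6,0,0,0,0,0,0,1,0,0,0,0,0,0,1,0,0,0,0,0,0,1,0,0,0,0,0,0,1]' 20
python3 -m jog '[-0.029,-0.0023,0.041,0,0,0,1,-0.086,-0.007,0.123,0,0,0,1,-0.172,-0.014,0.246,0,0,0,1,-0.287,-0.023,0.41,0,0,0,1,-0.4,-0.03,0.57,0,0,0,1,-0.5,-0.04,0.7,0,0,0,1,-0.5,-0.04,0.7,0,0,0,1]'
cat > fin.py <<'E'
from h import *
O=np.array([.6193,-.2267,.066]);A=S(4.5)
for nm in("scene","side"):
    p,d=eyes.read_camera(nm);W=cloud(nm,d);L=(W-O)@A;h=cv2.cvtColor(p,cv2.COLOR_RGB2HSV).astype(int)
    m=(abs(L[...,1])<.04)&(L[...,2]>.087)&(L[...,2]<.16)&(abs(L[...,0])<.016)&(h[...,1]<60)&(h[...,2]>90);q=L[m]
    print(nm,m.sum(),"x",np.median(q[:,0]).round(4),"y",np.percentile(q[:,1],[2,98]).round(4),"z",np.percentile(q[:,2],[2,97,100]).round(4))
    c=(W[...,2]>.122)&(W[...,2]<.14)&(abs(W[...,0]-.727)<.05)&(abs(W[...,1]-.01)<.05); print(" can",np.median(W[c],0).round(3))
    c=(h[...,0]<15)&(h[...,1]>140)&(W[...,2]>.006)&(W[...,2]<.02)&(abs(W[...,0]-.57)<.08)&(abs(W[...,1]+.01)<.08); print(" disc",np.median(W[c],0).round(3))
pose()
E
python3 fin.py
```

```text
clock: 14.22
tcp_pos: [0.5541, -0.2293, 0.1363]
orientation: [-0.02, -0.041, 0.999, -0.001]
wrist_force: [0.4, -0.1, -0.6]
finger_gap: 0.0852
grip_force: 0.0
clock: 14.8
tcp_pos: [0.4527, -0.2384, 0.2833]
orientation: [-0.017, -0.04, 0.999, -0.004]
wrist_force: [0.7, -0.6, 0.7]
finger_gap: 0.0854
grip_force: 0.0
scene 259 x -0.0046 y [-0.0235  0.0275] z [0.0897 0.1194 0.121 ]
 can [0.729 0.01  0.131]
 disc [ 0.58  -0.011  0.013]
side 69 x -0.0073 y [-0.0248  0.0282] z [0.094  0.1229 0.1234]
 can [0.723 0.007 0.13 ]
 disc [ 0.569 -0.018  0.012]
tcp [ 0.454  -0.2379  0.2786] lean 2.13 yaw y 4.64 t 14.9
```

```bash
python3 -c "
from workcell import env; print(env.hand_in())"
```

```text
the job is handed in; nothing more can be done
None
```

The job is handed in: after release the plate measured fully home in the free middle slot, centred across it to about 1 mm, with the hand clear at about 15 s; the can and disc were not disturbed, I did not re-measure the spanner, and I viewed 11 pictures against the limit of 10.

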